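# Refit the sight glass of an air-filter head

### The job

Put the loose sight glass into the open cell on top of the filter head so that it lies flat on its seal, then fit the steel retaining ring over it and screw the ring clockwise, fully home against its stop, so that it clamps the glass. If the ring only sits on top of the thread, turn it backward until it drops over the thread starts, then screw it forward. Let go of everything at the end and leave the other things on the bench where they are.

Things in the scene. Friction and masses are not known exactly. Their poses are not given: they have to be found in the camera images.
- housing: the filter head: grey cast block fixed to the bench, 96 mm (its x) by 116 mm (its y), 30 mm high, a brass pipe stub (20 mm across, 18 mm long) on each of its two y sides, 3 mm high screw heads at its top corners. Origin: centre of its underside. The cell, an upright aluminium tube, stands at the middle of its top.
- cell_rim (a point): centre of the cell's mouth, on its axis, at rim height (52 mm over the bench, 22 mm over the block's top); z up. Bore 30 mm, outside 40 mm (tapered to 36.6 mm over the top 4 mm). A sealing washer lies in the bore 7 mm below the rim. Outside are three thread ridges, see thread.
- thread (a point): point on the cell's axis, 10 mm below the rim. Three equal ridges 120 deg apart reach out to 48 mm diameter: each 75 deg long, 3.5 mm thick. Seen from above, clockwise from its thread start (underside 7.5 mm below the rim) each slopes down to 12.5 mm, runs level for 20 deg and ends at an upright stop rib 10 deg wide, its top 4 mm below the rim. A 35 deg gap follows to the next start.
- glass: the sight glass: thick flat pale grey glass disc, 28 mm diameter, 16 mm high, edges bevelled 2 mm; 35 g. Origin: centre of its underside, z up. It goes in as it lies, the thin dark band round it nearer the lower face. Seated in the cell its underside is 7 mm below the rim and it stands 9 mm proud, so hold it only by its upper 8 mm.
- ring: the retaining ring: steel cap ring, knurled outside, 60 mm diameter, 29 mm high, open below, 70 to 140 g, lying right way up. Origin: centre of its lower edge, z up. Bore 50 mm; the 5 mm thick flange at the top has a 22 mm hole and covers the edge of the glass (flange underside 24 mm above the origin). Fully home, its origin is 18 mm below the rim.
- ring_pins (a point): point on the ring's axis, 3 mm above its lower edge, at the height of the three pins, 5 mm thick, 120 deg apart (one on the ring's x axis; a small dark dot over each on the top face), that stick inward to 42 mm diameter. Resting on the thread, the ring's origin is 3 to 10 mm below the rim; with the pins dropped into the gaps and the flange on the glass, 15 mm.
- ring_top (a point): centre of the ring's top face, z up. How the thread is turned differs each time and is not given by the housing's yaw: feel or see it. Turned anticlockwise (from above), at most 120 deg, under a light push, the pins drop into the gaps and meet the ribs; then clockwise, at most 100 deg, they run under the ridges, clamp the glass and stop hard against the next ribs. It stays there when let go.
- seal (a joint): how far the sealing washer under the glass is pressed down, m: 0 free, about 0.003 when the ring is fully home (then about 10 N; the spring gives 3.5 N per mm, 4.5 mm at most). Turning the ring takes under 0.3 N m until the stop is met.
- flux_tin: small round tin, 56 mm across, 22 mm high; a bystander, leave it. Origin: under its middle, on the bench.
- tape_measure: tape measure, 32 x 76 mm, 63 mm high; a bystander, leave it. Origin: under its middle, on the bench.
- elec_tape_b: roll of black tape lying flat, 53 mm across, 19 mm high; a bystander, leave it. Origin: under its middle, on the bench.
- red_driver: screwdriver with red handle, 146 mm long, lying flat; a bystander, leave it. Origin: under its middle, on the bench.
- long_nose_pliers: pliers, 141 mm long, lying flat; a bystander, leave it. Origin: under its middle, on the bench.
- solder_spool: spool of solder wire, 46 mm high, on the bench; a bystander, leave it. Origin: under its middle, on the bench.

How it is judged:
On the way, in this order (a step that is already met when the one before it is completed fails the run):
1. the glass lies flat on the seal in the cell, before the ring is put on (z of glass in the frame of cell_rim below -0.0055 m and horizontal distance between glass and cell_rim below 0.003 m and angle between glass's own z axis and vertical below 0.12 rad and horizontal distance between ring and cell_rim above 0.06 m), for 0.2 s.
2. the ring sits over the cell with its pins dropped past the thread starts (horizontal distance between ring and cell_rim below 0.004 m and angle between ring's own z axis and vertical below 0.08 rad and z of ring in the frame of cell_rim below -0.012 m), for 0.1 s.
At the end, for the whole second after the job is handed in: Glass in the cell: underside 5.5 mm or more below the rim, within 3 mm of the axis, level within 0.12 rad. Ring over it, lower edge 16.7 mm or more below the rim, within 4 mm of the axis, level within 0.08 rad, seal pressed more than 1.8 mm, ring at rest (z of glass in the frame of cell_rim below -0.0055 m and horizontal distance between glass and cell_rim below 0.003 m and angle between glass's own z axis and vertical below 0.12 rad and horizontal distance between ring and cell_rim below 0.004 m and angle between ring's own z axis and vertical below 0.08 rad and z of ring in the frame of cell_rim below -0.0167 m and value of joint seal above 0.0018 m and linear speed of ring below 0.01 m/s and angular speed of ring below 0.1 rad/s); the robot touches nothing.
It fails at once if another thing on the bench was pushed more than 30 mm (distance of any of flux_tin, tape_measure, elec_tape_b, red_driver, long_nose_pliers, solder_spool from where it was at the start of the episode above 0.03 m).
It also fails if it takes over 70 s, if anything falls off the work surface, if the arm or the gripper's body presses on something with over 40 N, if the wrist force passes 120 N, or if a joint passes its speed limit or range.

### The arm

A 6-joint arm with a two-finger parallel gripper is mounted at the origin on a cart in front of the work surface, level with it; the furniture and walls round the work are solid. World frame = base frame: x ahead of the robot, y to its left, z up, the work surface at z = 0. Lengths are in m, angles in rad, forces in N, time in s.
With the tool pointing down it reaches from about 0.375 to 0.975 m from the base axis. Payload 3.8 kg.
Tool frame: the origin (TCP) lies between the finger pads; the fingertips stand 11 mm ahead of it and the grasp point (between the pads) lies 8 mm behind it (arm.tip_reach is the distance from the TCP to the fingertips, in m); z points along the fingers, y is the line along which they close (so a half turn about z gives the same grasp; the last joint's range is limited). The gripper opens to 85 mm and grips with 20 to 120 N. Pads are 22 mm wide; open, the fingers measure 114 mm over their backs; the gripper's body (76 mm by 85 mm) begins 54 mm behind the grasp point. The pads swing forward as they close: fully open they stand 13 mm farther back than shut.
Start: joints at [1.234, 0.264, 1.604, -0, 1.274, -0.037], TCP at [0.199, 0.645, 0.242] pointing down, gripper open.
Joint ranges: [-2.63, 2.63], [-0.94, 2.18], [0.31, 2.57], [-1.31, 4.45], [0, 2.66], [-2.55, 2.55]. Speed limits (rad/s): [2.57, 2.57, 3.14, 3.14, 3.14, 3.14].

### API

Orientations are given as a unit quaternion [w, x, y, z].
In Python, from cell import arm, viewer, order, boxes_of, cut_out gives the robot as it stands.
- The arm moves only by the tool jog_arm, never from a script. Its arguments are lists of equal length, an entry for each row: "twist": the turn, a rotation vector about the tool's x, y, z scaled (see below), a list of three; "translation": the shift along the tool's x, y, z scaled (see below), a list of three; "jaw": the opening, from -1 (shut) to 1 (fully open). In form: {"twist": [[rx, ry, rz], ...], "translation": [[x, y, z], ...], "jaw": [jaw, ...]}. A call has exactly 8 rows; each row shifts and turns the commanded pose from where the row before left it, along the tool's axes as they then stand; what a row does not reach is not made up. The controller multiplies each number of a shift by 0.1 m and each number of a turn by 30 degrees. A row lasts 1/10 s, in which the tool goes at most 50 mm and 8.59 degrees, less where a joint would pass 70% of its speed; a pose out of reach is approached as far as the arm can. A call with a number of a shift or a turn outside -1 to 1 is refused whole. A call with a gripper value outside its range is refused whole. The fingers move at their own pace and stop on an object; "force" is the grip in N (left out, the last holds). Time passes only in rows, so rows that do not move let the fingers close, or fill a call up. It gives the time, the measured TCP pose, the force, the opening and the grip force at its end, in the units of the state.
- arm.state(): the state, without advancing time (a new reading comes with each control period).
- viewer.camera(name): name is "scene" or "top"; returns a dict with "img" (384x512x3 uint8, blue, green, red), "K" (3x3 intrinsics, pixels), "R" (3x3) and "t" (3): a world point X has camera coordinates R X + t. Camera axes: x right, y down, z forward; pixel columns grow to the right and rows downward; lengths in m; the calibration is good to about 2 mm. A picture is of the moment at which its call begins. There is no depth.
- order.job_done(): hands the job in; it is judged then, once.
Trained networks look in the newest picture that a camera, given by its name, has taken for a name from the list of things; names that differ only in an ending like _2 or _b are one class to them, and where a whole thing is asked for, a point or a joint stands for the part that bears it (a point fixed in the world has none). Each returns a list of dicts, best first, with "conf" (0 to 1); they miss things now and then, are a little off and sometimes report something else, mostly with a low value. They report only what shows in the picture. A call takes as long as a camera call.
- boxes_of(target, camera): "extent" ([centre column, centre row, width, height] in pixels, round what is visible of it).
- cut_out(target, camera): "region" (384x512 bool, what is visible of it) and "extent" ([centre column, centre row, width, height] in pixels, round what is visible of it).
The state is a dict: "time_s": time; "joints": joint angles; "joint_velocities": joint speeds; "joint_efforts": joint torques, N m; "tool_pos": TCP position; "orientation": TCP orientation; "ft_force": force on the tool from outside, world axes, zero at the start; "ft_torque": the same for the moment, N m; "finger_gap": finger opening in m; "grasp_force": force on a finger pad.
Only numpy, scipy, OpenCV 4.12 (cv2) and the standard library are available. Lean on these libraries where they do the work, as an engineer would, in place of code of your own. Each camera call takes 0.05 s, during which the arm holds its last target. There are 200 camera calls.

## Working session

There is one attempt and no reset: what is moved stays moved. The work goes in short steps, Python scripts to look and compute and a tool call to move; the robot and the scene stay as the last step left them, time stands still between calls to the robot, and variables do not carry over. Pictures are saved under pics/ and viewed, at most 10 in all, crops included, and the job is handed in when it is done.

Besides the shell and the picture viewer there is one more tool, called after "Request:" by a JSON object that holds its "name" and its "arguments". jog_arm: Moves the arm, as the interface text tells. Shifts and turns lie within -1 to 1; 1 stands for 0.1 m of shift or 30 degrees of turn. Its arguments: {"type":"object","properties":{"twist":{"type":"array"},"translation":{"type":"array"},"jaw":{"type":"array"},"force":{"type":"number"}},"required":["twist","translation","jaw"]}

```bash
mkdir -p pics; cat > h.py <<'E'
import numpy as np, cv2
from cell import arm, viewer, order, boxes_of, cut_out
def ray(c,u,v,z):
    d=np.linalg.inv(c["K"])@[u,v,1]; d=c["R"].T@d; o=-c["R"].T@c["t"]
    return o+d*(z-o[2])/d[2]
def proj(c,X):
    p=c["K"]@(c["R"]@np.array(X)+c["t"]); return p[:2]/p[2]
E
python3 - <<'E'
from h import *
np.set_printoptions(precision=4,suppress=True)
s=arm.state(); print(s)
ims=[]
for n in("top","scene"):
    c=viewer.camera(n); ims.append(c["img"]); print(n,-c["R"].T@c["t"],c["R"].tolist(),c["K"].tolist())
    for t in("housing","glass","ring","flux_tin","tape_measure","elec_tape_b","red_driver","long_nose_pliers","solder_spool"):
        for b in cut_out(t,n)[:2]:
            e=b["extent"]; print(t,round(b["conf"],2),np.round(e,1),ray(c,e[0],e[1],0.015))
    cv2.imwrite(f"pics/{n}0.png",cv2.resize(c["img"],(800,600)))
E
```

```text
{'time_s': 0.0, 'joints': array([ 1.2341,  0.2647,  1.6054, -0.    ,  1.2737, -0.0369]), 'joint_velocities': array([-0.0003, -0.0012, -0.0011, -0.    ,  0.0025,  0.    ]), 'joint_efforts': array([ -0.0013, -51.512 , -36.7314,  -0.0005,   0.0132,  -0.    ]), 'tool_pos': array([0.1991, 0.6442, 0.241 ]), 'orientation': array([-0.0002,  0.1493,  0.9888, -0.0011]), 'ft_force': array([-0.145 , -1.1594,  0.0662]), 'ft_torque': array([ 0.0182, -0.0044, -0.0262]), 'grasp_force': 0.0, 'finger_gap': 0.08570605572501544}
top [0.2403 0.0665 1.5324] [[-0.010487403017089504, -0.9998701361159361, 0.012236228236529959], [-0.9821814749688125, 0.008004043838636692, -0.18776444154929153], [0.18764211842239817, -0.013987358068216183, -0.9821378667011196]] [[472.73464341411847, 0.0, 255.02491545787106], [0.0, 472.73464341411847, 188.31408308209808], [0.0, 0.0, 1.0]]
housing 0.63 [184.7 182.6  47.   39.6] [0.5511 0.2747 0.015 ]
glass 0.39 [299.4 211.    9.5   9.2] [ 0.4542 -0.0982  0.015 ]
ring 0.7 [343.9 186.1  16.8  21.1] [ 0.5353 -0.2466  0.015 ]
flux_tin 0.6 [295.4 159.5  18.4  14.6] [ 0.6263 -0.0898  
[... 895 characters left out ...]
.4  40.8  24.5] [0.553  0.2539 0.015 ]
ring 0.72 [314.9 263.2  17.2  19.2] [ 0.5366 -0.2389  0.015 ]
ring 0.6 [197.2 156.3  21.4  16.3] [0.4603 0.4501 0.015 ]
flux_tin 0.58 [310.9 223.9  12.9  15.8] [ 0.6214 -0.0883  0.015 ]
tape_measure 0.77 [306.4 196.5  16.5  23.6] [0.687 0.04  0.015]
tape_measure 0.36 [239.8 172.6  41.4  24. ] [0.5538 0.2741 0.015 ]
elec_tape_b 0.7 [251.6 269.3  18.1  20.4] [ 0.3689 -0.1785  0.015 ]
red_driver 0.79 [334.6 301.2  22.4  42.1] [ 0.5048 -0.378   0.015 ]
long_nose_pliers 0.41 [198.3 159.6  19.5   9.7] [0.455 0.426 0.015]
long_nose_pliers 0.22 [310.1 223.   14.4  15.4] [ 0.6216 -0.0834  0.015 ]
solder_spool 0.76 [246.2 152.7  12.6  19.2] [0.6368 0.3881 0.015 ]
```

```bash
python3 - <<'E'
from h import *
c=viewer.camera("top")["img"]; d=viewer.camera("scene")["img"]
def cr(i,x,y,w,h,W,H): return cv2.resize(i[y:y+h,x:x+w],(W,H),interpolation=cv2.INTER_CUBIC)
cv2.imwrite("pics/a.png",cr(c,100,120,320,150,800,375))
a=[cr(c,145,152,80,60,400,300),cr(d,200,142,80,60,400,300)]
b=[np.hstack([cr(c,279,196,40,30,200,300)*0+0])] if 0 else []
r=np.hstack([cr(c,285,196,30,30,200,300*2//3),cr(c,329,171,30,30,200,200),cr(d,252,227,30,30,200,200),cr(d,300,248,30,30,200,200)])
cv2.imwrite("pics/b.png",np.vstack([np.hstack(a),r]))
E
```

```text
(no output)
```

View pics/a.png

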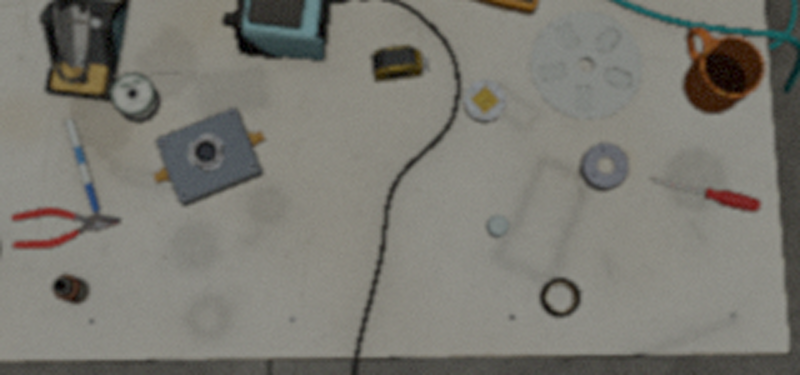

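View pics/b.png

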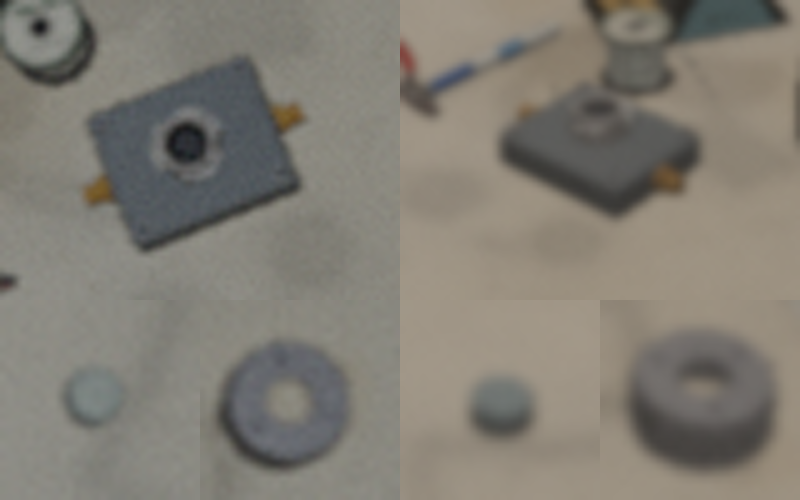

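The pictures show: housing top at about (185,182) in the top image, with the cell bore near (182,181); glass at (299,210) and ring at (342,186), both lying free. I'll fit the silhouettes at sub-pixel precision.

```bash
cat > fit.py <<'E'
from h import *
from scipy.optimize import minimize
S=8
def grab(names=("top","scene"),n=5):
    o={}
    for k in names:
        cs=[viewer.camera(k) for _ in range(n)]; c=dict(cs[0]); c["img"]=np.mean([x["img"].astype(float) for x in cs],0); o[k]=c
    return o
def cyl(p,r,z0,z1,ax=None):
    a=np.linspace(0,2*np.pi,40,endpoint=False); P=[]
    for z in (z0,z1): P+= [(p[0]+r*np.cos(t),p[1]+r*np.sin(t),z) for t in a]
    return np.array(P)
def parts(kind,q):
    if kind=="glass": return [np.vstack([cyl(q,.012,0,.016),cyl(q,.014,.002,.014)])]
    if kind=="ring": return [cyl(q,.030,0,.029)]
    c,s=np.cos(q[2]),np.sin(q[2]); R=np.array([[c,-s],[s,c]])
    def tr(P): P=np.array(P,float); P[:,:2]=P[:,:2]@R.T+q[:2]; return P
    box=tr([(x,y,z) for x in(-.048,.048) for y in(-.058,.058) for z in(0,.03)])
    a=np.linspace(0,2*np.pi,20)
    return [box,np.vstack([cyl(q,.020,.03,.048),cyl(q,.0183,.048,.052)])]
def render(c,kind,q,win):
    x,y,w,h=win; m=np.zeros((h*S,w*S),np.uint8)
    for P in parts(kind,q):
        pc=(c["K"]@(c["R"]@P.T+c["t"][:,None])); uv=(pc[:2]/pc[2]).T
        k=cv2.convexHull(((uv-[x,y]+.5)*S-.5).astype(np.float32))
        cv2.fillPoly(m,[np.round(k*16).astype(np.int32)],255,shift=4)
    m=cv2.GaussianBlur(m.astype(float),(0,0),S*.7)
    return cv2.resize(m,(w,h),interpolation=cv2.INTER_AREA)/255
def fit(cams,kind,q0,ch=None):
    dat=[]
    for c in cams:
        u=proj(c,[q0[0],q0[1],.015]); hw=34 if kind=="housing" else 16
        win=(int(u[0])-hw,int(u[1])-hw,2*hw,2*hw); im=c["img"][win[1]:win[1]+2*hw,win[0]:win[0]+2*hw]
        dat.append((c,win,im))
    def cost(q):
        e=0
        for c,win,im in dat:
            m=render(c,kind,q,win)
            near=cv2.dilate(m,np.ones((9,9)))>.02
            g=im[...,2][near]; A=np.c_[m[near],np.ones(near.sum())]   # red channel: bench bright
            r=A@np.linalg.lstsq(A,g,rcond=None)[0]-g
            r=np.clip(r,-30,30); e+=np.mean(r**2)
        return e
    st=np.array([.004,.004,.08])[:len(q0)]
    sx=np.vstack([q0]+[np.array(q0)+np.eye(len(q0))[i]*st[i] for i in range(len(q0))])
    r=minimize(cost,q0,method="Nelder-Mead",options=dict(initial_simplex=sx,xatol=1e-5,fatol=1e-4,maxiter=150))
    return r.x,r.fun
E
python3 - <<'E'
from fit import *
np.set_printoptions(precision=4,suppress=True)
C=grab(); import pickle; pickle.dump(C,open("C.pkl","wb"))
for k,q in (("glass",[.457,-.099]),("ring",[.536,-.242]),("housing",[.552,.275,.3])):
    for cs in (["top"],["scene"],["top","scene"]): print(k,cs,*fit([C[x] for x in cs],k,q))
E
```

```text
glass ['top'] [ 0.4563 -0.0962] 34.45311724241145
glass ['scene'] [ 0.4607 -0.0975] 42.08762636008793
glass ['top', 'scene'] [ 0.4606 -0.0976] 91.2227728275319
ring ['top'] [ 0.5333 -0.2364] 83.47540266126111
ring ['scene'] [ 0.5371 -0.2371] 131.3095982732359
ring ['top', 'scene'] [ 0.536  -0.2375] 233.9641565274303
housing ['top'] [0.5522 0.2785 0.3827] 92.08156471510766
housing ['scene'] [0.5586 0.2817 0.3284] 177.1974397728596
housing ['top', 'scene'] [0.5524 0.2787 0.3857] 289.0463656653633
```

```bash
python3 - <<'E'
from fit import *
import pickle; C=pickle.load(open("C.pkl","rb"))
Q={"top":dict(glass=[.4563,-.0962],ring=[.5333,-.2364],housing=[.5522,.2785,.3827]),"scene":dict(glass=[.4607,-.0975],ring=[.5371,-.2371],housing=[.5586,.2817,.3284])}
rows=[]
for n in Q:
    c=C[n]; t=[]
    for k,q in Q[n].items():
        hw=30 if k=="housing" else 12
        u=proj(c,[q[0],q[1],.02]).astype(int); x0,y0=u-hw; f=264/(2*hw)
        im=cv2.resize(np.clip(c["img"][y0:y0+2*hw,x0:x0+2*hw]*1.3,0,255).astype(np.uint8),(264,264),interpolation=cv2.INTER_CUBIC)
        Ps=parts(k,q)
        cs=[(P,1) for P in Ps]
        if k=="housing": cs+=[(cyl(q,.015,.052,.052)[:40],0),(cyl(q,.0183,.052,.052)[:40],0)]
        if k=="ring": cs+=[(cyl(q,.011,.029,.029)[:40],0)]
        for P,h in cs:
            uv=np.array([proj(c,p) for p in P]); z=((uv-[x0,y0]+.5)*f).astype(np.float32)
            cv2.polylines(im,[np.round(cv2.convexHull(z)).astype(int)],True,(0,0,255) if h else (0,255,0),1)
        t.append(im)
    rows.append(np.hstack(t))
cv2.imwrite("pics/c.png",np.vstack(rows))
E
```

```text
(no output)
```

View pics/c.png

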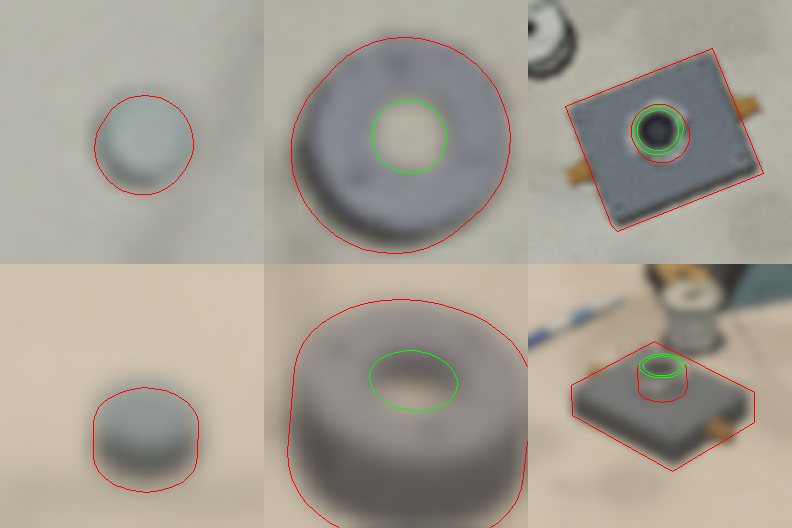

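The outlines match in both cameras. The two cameras differ by 4–6 mm, which is calibration error. Gripping the glass from two directions will give me a reference position. First I go there.

Request:
{"name": "jog_arm", "arguments": {"twist": [[0, 0, 0], [0, 0, 0], [0, 0, 0], [0, 0, 0], [0, 0, 0], [0, 0, 0], [0, 0, 0], [0, 0, 0]], "translation": [[-0.29, -0.39, 0], [-0.29, -0.39, 0], [-0.29, -0.39, 0], [-0.29, -0.39, 0], [-0.29, -0.39, 0], [-0.29, -0.39, 0], [-0.29, -0.39, 0], [-0.29, -0.39, 0]], "jaw": [1, 1, 1, 1, 1, 1, 1, 1], "force": 20}}

```text
time_s: 2.4
tool_pos: [0.3291, 0.2766, 0.2426]
orientation: [0.0, 0.149, 0.989, 0.0]
ft_force: [2.2, 0.7, 0.9]
finger_gap: 0.0854
grasp_force: 0.0
```

Request:
{"name": "jog_arm", "arguments": {"twist": [[0, 0, 0], [0, 0, 0], [0, 0, 0], [0, 0, 0], [0, 0, 0], [0, 0, 0], [0, 0, 0], [0, 0, 0]], "translation": [[-0.29, -0.38, 0.12], [-0.29, -0.38, 0.12], [-0.29, -0.38, 0.12], [-0.29, -0.38, 0.12], [-0.29, -0.38, 0.12], [-0.29, -0.38, 0.12], [-0.29, -0.38, 0.12], [-0.29, -0.38, 0.12]], "jaw": [0.2, 0.2, 0.2, 0.2, 0.2, 0.2, 0.2, 0.2]}}

```text
time_s: 3.2
tool_pos: [0.4613, -0.0828, 0.1463]
orientation: [0.001, 0.15, 0.989, 0.0]
ft_force: [1.0, 0.5, 1.3]
finger_gap: 0.0511
grasp_force: 0.0
```

```bash
cat >> h.py <<'E'
from scipy.spatial.transform import Rotation as Ro
def where(p=None):
    s=arm.state(); q=s["orientation"]; R=Ro.from_quat([q[1],q[2],q[3],q[0]]).as_matrix()
    print("t",round(s["time_s"],2),"tcp",np.round(s["tool_pos"],4),"yaw_y",round(np.degrees(np.arctan2(R[1,1],R[0,1])),2),"tilt",np.round(R[:,2],3),"j6",round(s["joints"][5],3),"F",np.round(s["ft_force"],1),"M",np.round(s["ft_torque"],2),"gap",round(s["finger_gap"],4),"g",round(s["grasp_force"],1))
    if p is not None: print("tool delta (units of .1m)",np.round(R.T@(np.array(p)-s["tool_pos"])*10,3))
    return s,R
E
python3 -c "
from h import *
print(arm.tip_reach);where([.4585,-.097,.08])"
```

```text
0.011
t 3.2 tcp [ 0.4613 -0.0828  0.1463] yaw_y 72.79 tilt [ 0.001 -0.    -1.   ] j6 -1.501 F [1.  0.5 1.3] M [-0.02 -0.06 -0.  ] gap 0.0511 g 0.0
tool delta (units of .1m) [-0.014 -0.144  0.663]
```

Request:
{"name": "jog_arm", "arguments": {"twist": [[0, 0, 0], [0, 0, 0], [0, 0, 0], [0, 0, 0], [0, 0, 0], [0, 0, 0], [0, 0, 0], [0, 0, 0]], "translation": [[-0.01, -0.1, 0.2], [0, 0, 0.2], [0, 0, 0.2], [0, 0, 0.2], [0, 0, 0.1], [0, 0, 0], [0, 0, 0], [0, 0, 0]], "jaw": [0.2, 0.2, 0.2, 0.2, 0.2, 0.2, 0.2, 0.2]}}

```text
time_s: 4.0
tool_pos: [0.4599, -0.0907, 0.0575]
orientation: [0.001, 0.149, 0.989, -0.0]
ft_force: [-0.7, -0.5, 0.3]
finger_gap: 0.0515
grasp_force: 0.0
```

```bash
python3 -c "
from h import *
where([.4585,-.097,.020])"
```

```text
t 4.0 tcp [ 0.4599 -0.0907  0.0575] yaw_y 72.84 tilt [ 0.002 -0.001 -1.   ] j6 -1.519 F [-0.7 -0.5  0.3] M [0.03 0.   0.05] gap 0.0515 g 0.0
tool delta (units of .1m) [-0.005 -0.064  0.375]
```

Request:
{"name": "jog_arm", "arguments": {"twist": [[0, 0, 0], [0, 0, 0], [0, 0, 0], [0, 0, 0], [0, 0, 0], [0, 0, 0], [0, 0, 0], [0, 0, 0]], "translation": [[-0.005, -0.064, 0.19], [0, 0, 0.185], [0, 0, 0], [0, 0, 0], [0, 0, 0], [0, 0, 0], [0, 0, 0], [0, 0, 0]], "jaw": [0.2, 0.2, 0.2, -1, -1, -1, -1, -1]}}

```text
time_s: 4.8
tool_pos: [0.4584, -0.097, 0.0201]
orientation: [0.001, 0.149, 0.989, -0.0]
ft_force: [-0.5, -0.1, 6.7]
finger_gap: 0.0262
grasp_force: 20.1
```

```bash
python3 -c "
from h import *
where([.4585,-.097,.020])"
```

```text
t 4.8 tcp [ 0.4584 -0.097   0.0201] yaw_y 72.83 tilt [ 0.002 -0.    -1.   ] j6 -1.533 F [-0.5 -0.1  6.7] M [0.11 0.21 0.02] gap 0.0262 g 20.1
tool delta (units of .1m) [-0.001 -0.     0.001]
```

Request:
{"name": "jog_arm", "arguments": {"twist": [[0, 0, 0], [0, 0, 0], [0, 0, 0.28], [0, 0, 0.28], [0, 0, 0.28], [0, 0, 0.28], [0, 0, 0.28], [0, 0, 0.28]], "translation": [[0, 0, 0], [0, 0, 0], [0, 0, 0], [0, 0, 0], [0, 0, 0], [0, 0, 0], [0, 0, 0], [0, 0, 0]], "jaw": [0.2, 0.2, 0.2, 0.2, 0.2, 0.2, 0.2, 0.2]}}

```text
time_s: 5.6
tool_pos: [0.4571, -0.0967, 0.0186]
orientation: [-0.0, 0.559, 0.829, -0.0]
ft_force: [-0.6, -0.0, -0.1]
finger_gap: 0.0512
grasp_force: 0.0
```

Request:
{"name": "jog_arm", "arguments": {"twist": [[0, 0, 0.28], [0, 0, 0.28], [0, 0, 0.28], [0, 0, 0.28], [0, 0, 0.2], [0, 0, 0], [0, 0, 0], [0, 0, 0]], "translation": [[0, 0, 0], [0, 0, 0], [0, 0, 0], [0, 0, 0], [0, 0, 0.055], [0, 0, 0], [0, 0, 0], [0, 0, 0]], "jaw": [0.2, 0.2, 0.2, 0.2, 0.2, 0.2, -1, -1]}}

```text
time_s: 6.4
tool_pos: [0.4574, -0.0968, 0.0135]
orientation: [-0.0, 0.804, 0.594, -0.0]
ft_force: [0.0, -0.0, 1.0]
finger_gap: 0.027
grasp_force: 19.7
```

Request:
{"name": "jog_arm", "arguments": {"twist": [[0, 0, 0], [0, 0, 0], [0, 0, 0], [0, 0, 0], [0, 0, 0], [0, 0, 0], [0, 0, 0], [0, 0, 0]], "translation": [[0, 0, 0], [0, 0, 0], [0, 0, 0], [0, 0, 0], [0, 0, 0], [0, 0, 0], [0, 0, 0], [0, 0, 0]], "jaw": [-1, -1, -1, -1, -1, -1, -1, -1]}}

```text
time_s: 7.2
tool_pos: [0.4575, -0.0968, 0.0134]
orientation: [0.0, 0.805, 0.594, 0.0]
ft_force: [-0.4, 0.6, 2.8]
finger_gap: 0.027
grasp_force: 19.9
```

```bash
python3 -c "
from h import *
where([.4585,-.097,.020])"
```

```text
t 7.2 tcp [ 0.4575 -0.0968  0.0134] yaw_y -17.18 tilt [ 0. -0. -1.] j6 0.038 F [-0.4  0.6  2.8] M [0.09 0.12 0.02] gap 0.027 g 19.9
tool delta (units of .1m) [ 0.001  0.011 -0.066]
```

Request:
{"name": "jog_arm", "arguments": {"twist": [[0, 0, 0], [0, 0, 0], [0, 0, 0], [0, 0, 0], [0, 0, 0], [0, 0, 0], [0, 0, 0], [0, 0, 0]], "translation": [[0, 0, 0], [0, 0, 0], [0, 0, -0.3], [0, 0, -0.4], [0, 0.3, -0.3], [0, 0.45, 0], [0, 0.45, 0], [0, 0.4, 0]], "jaw": [0.2, 0.2, 0.2, 0.2, 0.2, 0.2, 0.2, 0.2]}}

```text
time_s: 8.0
tool_pos: [0.6123, -0.1447, 0.1137]
orientation: [0.001, 0.805, 0.594, 0.0]
ft_force: [0.5, 0.4, -0.3]
finger_gap: 0.0512
grasp_force: 0.0
```

```bash
python3 - <<'E'
from fit import *
np.set_printoptions(precision=4,suppress=True)
C=grab(n=4); import pickle; pickle.dump(C,open("C2.pkl","wb"))
for cs in (["top"],["scene"]): print(cs,*fit([C[x] for x in cs],"glass",[.458,-.097]))
where([.4575,-.0967,.08])
E
```

```text
['top'] [ 0.4645 -0.1538] 4.278672264650203
['scene'] [ 0.4596 -0.0989] 48.338200897250616
t 8.4 tcp [ 0.6087 -0.1435  0.1129] yaw_y -17.17 tilt [-0.001  0.    -1.   ] j6 0.028 F [-0.5 -0.6 -0.4] M [ 0.01 -0.07 -0.04] gap 0.051 g 0.0
tool delta (units of .1m) [ 0.001 -1.582  0.331]
  return _methods._mean(a, axis=axis, dtype=dtype,
  ret = ret.dtype.type(ret / rcount)
```

```bash
python3 - <<'E'
from fit import *
import fit as F
np.set_printoptions(precision=4,suppress=True)
import pickle; C=pickle.load(open("C.pkl","rb"))
def poly(c,P,win):
    x,y,w,h=win; m=np.zeros((h*S,w*S),np.uint8)
    uv=np.array([proj(c,p) for p in P]); k=((uv-[x,y]+.5)*S-.5)
    cv2.fillPoly(m,[np.round(k*16).astype(np.int32)],255,shift=4)
    return cv2.resize(cv2.GaussianBlur(m.astype(float),(0,0),S*.7),(w,h),interpolation=cv2.INTER_AREA)/255
def disc(c,q,r,z,rout):
    u=proj(c,[q[0],q[1],z]); win=(int(u[0])-14,int(u[1])-14,28,28)
    im=c["img"][win[1]:win[1]+28,win[0]:win[0]+28].mean(2)
    def cost(q):
        m=poly(c,cyl(q,r,z,z)[:40],win); W=poly(c,cyl(q,rout,z,z)[:40],win)
        A=np.c_[m.ravel(),np.ones(m.size)]; w=np.sqrt(W.ravel())
        res=w*(A@np.linalg.lstsq(A*w[:,None],im.ravel()*w,rcond=None)[0]-im.ravel())
        return (res**2).sum()/(w**2).sum()-0.5*np.var(im.ravel()[w>.5])
    r_=minimize(cost,q,method="Nelder-Mead",options=dict(initial_simplex=np.array(q)+np.array([[0,0],[.003,0],[0,.003]]),xatol=1e-5)); return r_.x,r_.fun
for k in C:
    print(k,"bore",*disc(C[k],[.554,.279],.015,.052,.0175),"ringtop",*disc(C[k],[.535,-.237],.030,.029,.034),"hole",*disc(C[k],[.535,-.237],.011,.029,.018))
# housing box fit with masked window around top only (drop far spool): top camera with varied channels
    for ch in (0,1,2):
        c=dict(C[k]); c["img"]=np.repeat(c["img"][...,ch:ch+1],3,2); print(ch,*fit([c],"housing",[.554,.279,.37]),*fit([c],"glass",[.458,-.097]))
E
```

```text
top bore [0.5516 0.2787] -321.5301477403922 ringtop [ 0.5374 -0.243 ] 63.33898107668685 hole [ 0.5332 -0.2363] -44.460867287285154
0 [0.5522 0.2785 0.3891] 114.13540123133173 [ 0.4536 -0.0957] 37.47417201779787
1 [0.5524 0.2783 0.3865] 104.43418233189583 [ 0.4553 -0.0959] 38.23317365012267
2 [0.5521 0.2785 0.3891] 92.76318211766979 [ 0.4563 -0.0959] 34.47599391260939
scene bore [0.5541 0.2786] -42.50402961671771 ringtop [ 0.5379 -0.2335] 83.62806854422936 hole [ 0.5425 -0.2333] -20.46253744317317
0 [0.5572 0.2806 0.3446] 161.1972753959223 [ 0.4594 -0.1002] 39.74705728626999
1 [0.5582 0.281  0.3251] 167.07633139301913 [ 0.4603 -0.0988] 42.86785788576379
2 [0.557  0.2802 0.2967] 178.17447081788762 [ 0.4609 -0.0973] 42.115879793322875
```

```bash
python3 -c "
from h import *
where([.5535,.280,.113])"
```

```text
t 8.4 tcp [ 0.6087 -0.1435  0.1129] yaw_y -17.17 tilt [-0.001  0.    -1.   ] j6 0.028 F [-0.5 -0.6 -0.4] M [ 0.01 -0.07 -0.04] gap 0.051 g 0.0
tool delta (units of .1m) [ 3.884e+00 -1.778e+00  2.000e-03]
```

Request:
{"name": "jog_arm", "arguments": {"twist": [[0, 0, 0], [0, 0, 0], [0, 0, 0], [0, 0, 0], [0, 0, 0], [0, 0, 0], [0, 0, 0], [0, 0, 0]], "translation": [[0.44, -0.2, 0], [0.44, -0.2, 0], [0.44, -0.2, 0], [0.44, -0.2, 0], [0.44, -0.2, 0], [0.44, -0.2, 0], [0.44, -0.2, 0], [0.44, -0.2, 0]], "jaw": [0.45, 0.45, 0.45, 0.45, 0.45, 0.45, 0.45, 0.45]}}

```text
time_s: 9.2
tool_pos: [0.5598, 0.2411, 0.1138]
orientation: [0.0, 0.805, 0.594, 0.0]
ft_force: [0.1, -0.9, -0.0]
finger_gap: 0.0618
grasp_force: 0.0
```

Request:
{"name": "jog_arm", "arguments": {"twist": [[0, 0, 0], [0, 0, 0], [0, 0, 0], [0, 0, 0], [0, 0, 0], [0, 0, 0], [0, 0, 0], [0, 0, 0]], "translation": [[0.36, -0.18, 0.1], [0, 0, 0.1], [0, 0, 0.1], [0, 0, 0.1], [0, 0, 0], [0, 0, 0], [0, 0, 0], [0, 0, 0]], "jaw": [0.45, 0.45, 0.45, 0.45, 0.45, 0.45, 0.45, 0.45]}}

```text
time_s: 10.0
tool_pos: [0.5555, 0.2788, 0.074]
orientation: [0.0, 0.805, 0.593, 0.001]
ft_force: [-0.4, -0.2, 0.7]
finger_gap: 0.0619
grasp_force: 0.0
```

```bash
python3 -c "
from h import *
where([.5535,.280,.0535])"
```

```text
t 10.0 tcp [0.5555 0.2788 0.074 ] yaw_y -17.24 tilt [ 0.001  0.    -1.   ] j6 0.726 F [-0.4 -0.2  0.7] M [0.01 0.03 0.03] gap 0.0619 g 0.0
tool delta (units of .1m) [ 0.005 -0.022  0.205]
```

Request:
{"name": "jog_arm", "arguments": {"twist": [[0, 0, 0], [0, 0, 0], [0, 0, 0], [0, 0, 0], [0, 0, 0], [0, 0, 0], [0, 0, 0], [0, 0, 0]], "translation": [[0.005, -0.022, 0.1], [0, 0, 0.1], [0, 0, 0], [0, 0, 0], [0, 0, 0], [0, 0, 0], [0, 0, 0], [0, 0, 0]], "jaw": [0.45, 0.45, 0.45, -0.2, -0.2, -0.2, -0.2, -0.2]}}

```text
time_s: 10.8
tool_pos: [0.553, 0.2799, 0.0532]
orientation: [0.0, 0.805, 0.594, 0.0]
ft_force: [2.8, -3.8, -3.1]
finger_gap: 0.0442
grasp_force: 22.2
```

```bash
python3 -c "
from h import *
where([.5535,.280,.0535])"
```

```text
t 10.8 tcp [0.553  0.2799 0.0532] yaw_y -17.19 tilt [ 0.    -0.001 -1.   ] j6 0.729 F [ 2.8 -3.8 -3.1] M [-0.63 -0.58 -0.25] gap 0.0442 g 22.2
tool delta (units of .1m) [ 0.002  0.004 -0.003]
```

Request:
{"name": "jog_arm", "arguments": {"twist": [[0, 0, 0], [0, 0, 0], [0, 0, 0], [0, 0, 0], [0, 0, 0], [0, 0, 0], [0, 0, 0], [0, 0, 0]], "translation": [[0, 0, 0], [0, 0, -0.02], [0, 0, 0], [0, 0, 0], [0, 0, 0], [0, 0, 0], [0, 0, 0], [0, 0, 0]], "jaw": [0.3, 0.3, 0.3, -0.2, -0.2, -0.2, -0.2, -0.2]}}

```text
time_s: 11.6
tool_pos: [0.5524, 0.2809, 0.0562]
orientation: [-0.001, 0.805, 0.593, 0.0]
ft_force: [-2.5, -1.2, 6.2]
finger_gap: 0.0395
grasp_force: 19.8
```

```bash
python3 -c "
from h import *
where([.5535,.280,.0535])"
```

```text
t 11.6 tcp [0.5524 0.2809 0.0562] yaw_y -17.21 tilt [-0.001  0.001 -1.   ] j6 0.729 F [-2.5 -1.2  6.2] M [ 0.06  0.54 -0.14] gap 0.0395 g 19.8
tool delta (units of .1m) [-0.006  0.013  0.027]
```

Request:
{"name": "jog_arm", "arguments": {"twist": [[0, 0, 0], [0, 0, 0], [0, 0, -0.28], [0, 0, -0.28], [0, 0, -0.28], [0, 0, -0.28], [0, 0, -0.28], [0, 0, -0.28]], "translation": [[0, 0, 0], [0, 0, 0], [0, 0, 0], [0, 0, 0], [0, 0, 0], [0, 0, 0], [0, 0, 0], [0, 0, 0]], "jaw": [0.4, 0.4, 0.4, 0.4, 0.4, 0.4, 0.4, 0.4]}}

```text
time_s: 12.4
tool_pos: [0.5528, 0.2803, 0.055]
orientation: [0.0, 0.473, 0.881, -0.0]
ft_force: [-0.1, 0.7, -0.3]
finger_gap: 0.0597
grasp_force: 0.0
```

Request:
{"name": "jog_arm", "arguments": {"twist": [[0, 0, -0.28], [0, 0, -0.28], [0, 0, -0.28], [0, 0, -0.28], [0, 0, -0.2], [0, 0, 0], [0, 0, 0], [0, 0, 0]], "translation": [[0, 0, 0], [0, 0, 0], [0, 0, 0], [0, 0, 0], [0, 0, 0], [0, 0, 0], [0, 0, 0], [0, 0, 0]], "jaw": [0.4, 0.4, 0.4, 0.4, 0.4, -0.2, -0.2, -0.2]}}

```text
time_s: 13.2
tool_pos: [0.5526, 0.2797, 0.0556]
orientation: [-0.0, 0.15, 0.989, -0.001]
ft_force: [-2.9, -3.1, 4.9]
finger_gap: 0.0424
grasp_force: 19.6
```

```bash
python3 -c "
from h import *
where([.5535,.280,.0535])"
```

```text
t 13.2 tcp [0.5526 0.2797 0.0556] yaw_y 72.74 tilt [-0.    -0.001 -1.   ] j6 -0.84 F [-2.9 -3.1  4.9] M [-0.7   0.37  0.16] gap 0.0424 g 19.6
tool delta (units of .1m) [-0.007  0.005  0.021]
```

Request:
{"name": "jog_arm", "arguments": {"twist": [[0, 0, 0], [0, 0, 0], [0, 0, 0], [0, 0, 0], [0, 0, 0], [0, 0, 0], [0, 0, 0], [0, 0, 0]], "translation": [[0, 0, 0], [0, 0, -0.015], [0, 0, 0], [0, 0, 0], [0, 0, 0], [0, 0, 0], [0, 0, 0], [0, 0, 0]], "jaw": [0.3, 0.3, 0.3, -0.2, -0.2, -0.2, -0.2, -0.2]}}

```text
time_s: 14.0
tool_pos: [0.5529, 0.2801, 0.0579]
orientation: [0.0, 0.149, 0.989, -0.0]
ft_force: [-2.1, -2.7, 7.1]
finger_gap: 0.0369
grasp_force: 24.7
```

```bash
python3 -c "
from h import *
where([.5535,.280,.0535])"
```

```text
t 14.0 tcp [0.5529 0.2801 0.0579] yaw_y 72.82 tilt [ 0.    -0.001 -1.   ] j6 -0.842 F [-2.1 -2.7  7.1] M [-0.4   0.35  0.02] gap 0.0369 g 24.7
tool delta (units of .1m) [-0.006  0.001  0.044]
```

Request:
{"name": "jog_arm", "arguments": {"twist": [[0, 0, 0], [0, 0, 0], [0, 0, 0], [0, 0, 0], [0, 0, 0], [0, 0, 0], [0, 0, 0], [0, 0, 0]], "translation": [[0, 0, 0], [0, 0, -0.1], [0, 0, -0.3], [-0.04, -0.4, 0], [-0.04, -0.48, 0], [-0.04, -0.48, 0], [-0.04, -0.48, 0], [-0.04, -0.48, 0]], "jaw": [0.3, 0.3, 0.3, 0.3, 0.3, 0.3, 0.3, 0.3]}}

```text
time_s: 14.8
tool_pos: [0.503, 0.0514, 0.0975]
orientation: [0.001, 0.149, 0.989, 0.0]
ft_force: [0.8, -0.6, 0.6]
finger_gap: 0.0554
grasp_force: 0.0
```

Request:
{"name": "jog_arm", "arguments": {"twist": [[0, 0, 0], [0, 0, 0], [0, 0, 0], [0, 0, 0], [0, 0, 0], [0, 0, 0], [0, 0, 0], [0, 0, 0]], "translation": [[0, -0.48, 0], [0, -0.48, 0], [0, -0.48, 0], [0, -0.12, 0.1], [0, 0, 0.1], [0, 0, 0.1], [0, 0, 0], [0, 0, 0]], "jaw": [0.3, 0.3, 0.3, 0.3, 0.3, 0.3, 0.3, 0.3]}}

```text
time_s: 15.6
tool_pos: [0.4572, -0.0947, 0.066]
orientation: [-0.001, 0.148, 0.989, 0.0]
ft_force: [-0.5, -0.2, -0.2]
finger_gap: 0.0554
grasp_force: 0.0
```

```bash
python3 -c "
from h import *
where([.4575,-.0967,.0142])"
```

```text
t 15.6 tcp [ 0.4572 -0.0947  0.066 ] yaw_y 72.95 tilt [-0.002  0.001 -1.   ] j6 -1.531 F [-0.5 -0.2 -0.2] M [ 0.   -0.01  0.01] gap 0.0554 g 0.0
tool delta (units of .1m) [-0.01  -0.018  0.518]
```

Request:
{"name": "jog_arm", "arguments": {"twist": [[0, 0, 0], [0, 0, 0], [0, 0, 0], [0, 0, 0], [0, 0, 0], [0, 0, 0], [0, 0, 0], [0, 0, 0]], "translation": [[-0.01, -0.018, 0.25], [0, 0, 0.2], [0, 0, 0.068], [0, 0, 0], [0, 0, 0], [0, 0, 0], [0, 0, 0], [0, 0, 0]], "jaw": [0.3, 0.3, 0.3, 0.3, -1, -1, -1, -1], "force": 30}}

```text
time_s: 16.4
tool_pos: [0.4589, -0.0984, 0.0163]
orientation: [0.001, 0.149, 0.989, 0.0]
ft_force: [-0.9, 1.9, 6.2]
finger_gap: 0.0262
grasp_force: 29.7
```

```bash
python3 -c "
from h import *
where([.552,.280,.080])"
```

```text
t 16.4 tcp [ 0.4589 -0.0984  0.0163] yaw_y 72.81 tilt [ 0.002 -0.    -1.   ] j6 -1.536 F [-0.9  1.9  6.2] M [ 0.32  0.11 -0.01] gap 0.0262 g 29.7
tool delta (units of .1m) [ 0.227  3.89  -0.636]
```

Request:
{"name": "jog_arm", "arguments": {"twist": [[0, 0, 0], [0, 0, 0], [0, 0, 0], [0, 0, 0], [0, 0, 0], [0, 0, 0], [0, 0, 0], [0, 0, 0]], "translation": [[0, 0, -0.1], [0, 0, -0.2], [0, 0, -0.2], [0, 0, -0.25], [0, 0, 0], [0, 0, 0], [0, 0, 0], [0, 0, 0]], "jaw": [-1, -1, -1, -1, -1, -1, -1, -1]}}

```text
time_s: 17.2
tool_pos: [0.4565, -0.098, 0.0887]
orientation: [-0.001, 0.149, 0.989, 0.0]
ft_force: [-0.1, -0.3, -0.9]
finger_gap: 0.0264
grasp_force: 29.7
```

```bash
python3 - <<'E'
from fit import *
where([.552,.280,.090])
c=grab(["scene"],4)["scene"]; u=proj(c,[.457,-.097,.09]).astype(int)
im=c["img"][u[1]-25:u[1]+35,u[0]-40:u[0]+40]; cv2.imwrite("pics/d.png",cv2.resize(im,(800,600),interpolation=cv2.INTER_CUBIC)); print(u)
E
```

```text
t 17.2 tcp [ 0.4565 -0.098   0.0887] yaw_y 72.82 tilt [-0.002  0.001 -1.   ] j6 -1.536 F [-0.1 -0.3 -0.9] M [ 0.02  0.04 -0.01] gap 0.0264 g 29.7
tool delta (units of .1m) [ 0.204  3.893 -0.013]
[265 222][ WARN:0@3.507] global loadsave.cpp:1063 imwrite_ Unsupported depth image for selected encoder is fallbacked to CV_8U.
```

View pics/d.png

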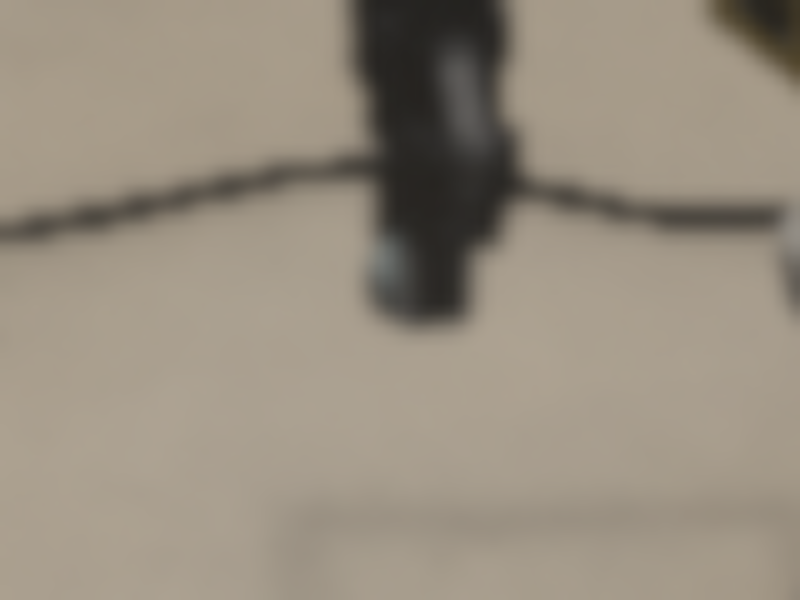

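The glass is held roughly upright, with the fingertips about 6–7 mm above its underside. I'll carry it to the cell, stop with the tips just above the rim, and release it there.

Request:
{"name": "jog_arm", "arguments": {"twist": [[0, 0, 0], [0, 0, 0], [0, 0, 0], [0, 0, 0], [0, 0, 0], [0, 0, 0], [0, 0, 0], [0, 0, 0]], "translation": [[0.02, 0.3, -0.02], [0.03, 0.48, 0], [0.03, 0.48, 0], [0.03, 0.48, 0], [0.03, 0.48, 0], [0.02, 0.48, 0], [0.02, 0.48, 0], [0.02, 0.48, 0]], "jaw": [-1, -1, -1, -1, -1, -1, -1, -1]}}

```text
time_s: 18.2
tool_pos: [0.5467, 0.2594, 0.0915]
orientation: [-0.0, 0.149, 0.989, -0.0]
ft_force: [0.7, -1.1, 1.1]
finger_gap: 0.0261
grasp_force: 29.7
```

Request:
{"name": "jog_arm", "arguments": {"twist": [[0, 0, 0], [0, 0, 0], [0, 0, 0], [0, 0, 0], [0, 0, 0], [0, 0, 0], [0, 0, 0], [0, 0, 0]], "translation": [[0, 0.23, 0], [0, 0, 0], [0, 0, 0], [0, 0, 0.05], [0, 0, 0.05], [0, 0, 0], [0, 0, 0], [0, 0, 0]], "jaw": [-1, -1, -1, -1, -1, -1, -1, -1]}}

```text
time_s: 19.0
tool_pos: [0.5536, 0.2788, 0.0821]
orientation: [0.0, 0.15, 0.989, 0.0]
ft_force: [-0.2, -0.2, -0.8]
finger_gap: 0.0263
grasp_force: 29.8
```

```bash
python3 - <<'E'
from fit import *
where([.5528,.2798,.0635])
E
```

```text
t 19.0 tcp [0.5536 0.2788 0.0821] yaw_y 72.78 tilt [ 0.  0. -1.] j6 -0.844 F [-0.2 -0.2 -0.8] M [-0.02  0.04 -0.01] gap 0.0263 g 29.8
tool delta (units of .1m) [0.011 0.007 0.186]
```

Request:
{"name": "jog_arm", "arguments": {"twist": [[0, 0, 0], [0, 0, 0], [0, 0, 0], [0, 0, 0], [0, 0, 0], [0, 0, 0], [0, 0, 0], [0, 0, 0]], "translation": [[0.011, 0.007, 0], [0, 0, 0.05], [0, 0, 0.05], [0, 0, 0.03], [0, 0, 0.03], [0, 0, 0.01], [0, 0, 0], [0, 0, 0]], "jaw": [-1, -1, -1, -1, -1, -1, -1, -1]}}

```text
time_s: 19.8
tool_pos: [0.5535, 0.2803, 0.0652]
orientation: [0.001, 0.149, 0.989, 0.0]
ft_force: [3.3, -1.3, 0.2]
finger_gap: 0.0263
grasp_force: 29.8
```

```bash
python3 - <<'E'
from fit import *
where([.5528,.2798,.0635])
E
```

```text
t 19.8 tcp [0.5535 0.2803 0.0652] yaw_y 72.82 tilt [ 0.002  0.    -1.   ] j6 -0.842 F [ 3.3 -1.3  0.2] M [-0.2  -0.49 -0.04] gap 0.0263 g 29.8
tool delta (units of .1m) [ 0.005 -0.007  0.017]
```

Request:
{"name": "jog_arm", "arguments": {"twist": [[0, 0, 0], [0, 0, 0], [0, 0, 0], [0, 0, 0], [0, 0, 0], [0, 0, 0], [0, 0, 0], [0, 0, 0]], "translation": [[-0.008, 0, 0], [0, 0, 0.012], [0, 0, 0.01], [0, 0, 0], [0, 0, 0], [0, 0, 0], [0, 0, 0], [0, 0, 0]], "jaw": [-1, -1, -1, -1, -1, -1, -1, -1]}}

```text
time_s: 20.6
tool_pos: [0.5536, 0.28, 0.063]
orientation: [0.0, 0.149, 0.989, 0.0]
ft_force: [2.1, -2.1, 4.3]
finger_gap: 0.026
grasp_force: 31.2
```

```bash
python3 - <<'E'
from fit import *
where([.5528,.2798,.0635])
E
```

```text
t 20.6 tcp [0.5536 0.28   0.063 ] yaw_y 72.82 tilt [ 0.  0. -1.] j6 -0.843 F [ 2.1 -2.1  4.3] M [-0.38 -0.34 -0.02] gap 0.026 g 31.2
tool delta (units of .1m) [ 0.007 -0.005 -0.005]
```

Request:
{"name": "jog_arm", "arguments": {"twist": [[0, 0, 0], [0, 0, 0], [0, 0, 0], [0, 0, 0], [0, 0, 0], [0, 0, 0], [0, 0, 0], [0, 0, 0]], "translation": [[0, 0, 0], [0, 0, 0], [0, 0, -0.2], [0, 0, -0.4], [0, -0.45, -0.2], [0, -0.48, 0], [0, -0.48, 0], [0, -0.4, 0]], "jaw": [0, 0, 0, 0, 0.2, 0.5, 0.8, 1]}}

```text
time_s: 21.4
tool_pos: [0.4981, 0.1056, 0.1423]
orientation: [-0.001, 0.149, 0.989, -0.0]
ft_force: [0.5, 0.2, -1.1]
finger_gap: 0.085
grasp_force: 0.0
```

```bash
python3 - <<'E'
from fit import *
where([.536,-.236,.09])
C=grab(n=2); o=[]
for k,c in C.items():
    u=proj(c,[.552,.28,.05]).astype(int); o.append(cv2.resize(np.clip(c["img"][u[1]-20:u[1]+20,u[0]-20:u[0]+20]*1.3,0,255).astype(np.uint8),(400,400),interpolation=cv2.INTER_CUBIC))
cv2.imwrite("pics/e.png",np.hstack(o))
E
```

```text
t 21.4 tcp [0.4981 0.1056 0.1423] yaw_y 72.84 tilt [-0.002 -0.    -1.   ] j6 -1.112 F [ 0.5  0.2 -1.1] M [ 0.   -0.02  0.05] gap 0.085 g 0.0
tool delta (units of .1m) [-1.371 -3.152  0.523]
```

View pics/e.png

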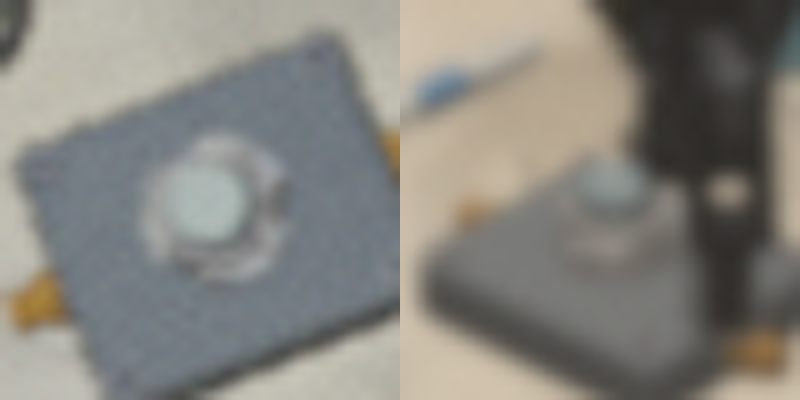

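```bash
python3 - <<'E'
from fit import *
np.set_printoptions(precision=2,suppress=True)
C=grab(n=4)
for k,ref in (("top",(.5516,.2787)),("scene",(.5541,.2786))):
    c=C[k]; u=proj(c,[.552,.28,.05]).astype(int); x0,y0=u-20
    im=cv2.resize(np.clip(c["img"][y0:y0+40,x0:x0+40],0,255).astype(np.uint8),(800,800),interpolation=cv2.INTER_CUBIC)
    # glass colour mask: greenish (g,b) minus r
    d=im[...,1].astype(float)+im[...,0]-2*im[...,2]
    m=(d>(np.percentile(d,50)+ (35 if k=="scene" else 12)))
    cut=[b for b in cut_out("glass",k) ]
    for b in cut[:3]: print(k,round(b["conf"],2),b["extent"])
    for zt in (.057,.061,.066):
        P=np.vstack([cyl(ref,.014,.052,zt-.002),cyl(ref,.012,zt,zt)]); uv=np.array([proj(c,p) for p in P]); lo,hi=uv.min(0),uv.max(0)
        print(k,zt,"extent",(lo+hi)/2,hi-lo+0,"topc",proj(c,[*ref,zt]))
    v=c["img"]; ui=proj(c,[*ref,.058]).astype(int)
    for r in range(ui[1]-6,ui[1]+8): print(r,[tuple(int(a) for a in v[r,cc]) for cc in (ui[0]-1,ui[0]+1)])
E
```

```text
top 0.53 [184.8, 181.2, 6.6, 7.1]
top 0.057 extent [181.81 180.06] [8.93 8.79] topc [181.66 179.84]
top 0.061 extent [181.72 179.93] [9.11 9.05] topc [181.49 179.58]
top 0.066 extent [181.6  179.76] [9.35 9.39] topc [181.27 179.25]
173 [(103, 100, 94), (113, 112, 108)]
174 [(119, 118, 113), (131, 131, 130)]
175 [(121, 120, 118), (125, 126, 126)]
176 [(126, 127, 123), (123, 126, 120)]
177 [(137, 139, 132), (135, 138, 130)]
178 [(138, 140, 132), (139, 141, 132)]
179 [(138, 140, 132), (138, 140, 132)]
180 [(137, 141, 132), (138, 141, 132)]
181 [(138, 141, 133), (138, 141, 132)]
182 [(137, 140, 131), (138, 141, 133)]
183 [(123, 126, 118), (127, 128, 120)]
184 [(105, 104, 100), (100, 100, 95)]
185 [(104, 104, 104), (103, 102, 101)]
186 [(83, 85, 84), (104, 105, 105)]
scene 0.62 [240.8, 170.2, 40.3, 28.1]
scene 0.36 [239.1, 163.6, 2.7, 6.6]
scene 0.057 extent [239.11 162.79] [7.9  5.08] topc [239.09 162.03]
scene 0.061 extent [239.1  162.31] [7.93 6.04] topc [239.07 161.07]
scene 0.066 extent [239.08 161.71] [7.96 7.24] topc [239.04 159.86]
155 [(111, 127, 139), (95, 108, 117)]
156 [(109, 126, 138), (85, 96, 104)]
157 [(108, 123, 133), (80, 90, 97)]
158 [(108, 119, 126), (86, 95, 100)]
159 [(110, 117, 117), (98, 104, 104)]
160 [(113, 117, 112), (108, 111, 107)]
161 [(113, 115, 109), (111, 113, 107)]
162 [(105, 107, 102), (104, 106, 101)]
163 [(91, 93, 89), (89, 92, 88)]
164 [(84, 86, 86), (81, 84, 83)]
165 [(88, 92, 94), (87, 91, 93)]
166 [(95, 99, 103), (92, 97, 101)]
167 [(100, 104, 110), (95, 99, 104)]
168 [(96, 100, 104), (89, 94, 98)]
```

The glass sits at the expected seated height. A light press with shut fingers will make sure it is flat.

```bash
python3 -c "
from h import *
where([.552,.280,.085])"
```

```text
t 22.1 tcp [0.5    0.1076 0.1427] yaw_y 72.88 tilt [-0. -0. -1.] j6 -1.109 F [0.1 0.1 0. ] M [ 0.05 -0.02  0.03] gap 0.085 g 0.0
tool delta (units of .1m) [0.01  1.8   0.576]
```

Request:
{"name": "jog_arm", "arguments": {"twist": [[0, 0, 0], [0, 0, 0], [0, 0, 0], [0, 0, 0], [0, 0, 0], [0, 0, 0], [0, 0, 0], [0, 0, 0]], "translation": [[0.01, 0.4, 0], [0, 0.45, 0.1], [0, 0.45, 0.1], [0, 0.45, 0.1], [0, 0.05, 0.16], [0, 0, 0.12], [0, 0, 0], [0, 0, 0]], "jaw": [-1, -1, -1, -1, -1, -1, -1, -1]}}

```text
time_s: 22.9
tool_pos: [0.5513, 0.2779, 0.0841]
orientation: [-0.001, 0.15, 0.989, -0.001]
ft_force: [-0.2, 0.4, -0.3]
finger_gap: -0.0001
grasp_force: 0.0
```

Request:
{"name": "jog_arm", "arguments": {"twist": [[0, 0, 0], [0, 0, 0], [0, 0, 0], [0, 0, 0], [0, 0, 0], [0, 0, 0], [0, 0, 0], [0, 0, 0]], "translation": [[0, 0, 0.04], [0, 0, 0.03], [0, 0, 0.03], [0, 0, 0.02], [0, 0, 0.01], [0, 0, 0], [0, 0, 0], [0, 0, 0]], "jaw": [-1, -1, -1, -1, -1, -1, -1, -1]}}

```text
time_s: 23.7
tool_pos: [0.5523, 0.2795, 0.0719]
orientation: [0.0, 0.149, 0.989, 0.0]
ft_force: [-0.4, 0.3, 0.2]
finger_gap: 0.0003
grasp_force: 0.1
```

```bash
python3 -c "
from h import *
where([.552,.280,.0715])"
```

```text
t 23.7 tcp [0.5523 0.2795 0.0719] yaw_y 72.83 tilt [ 0.  0. -1.] j6 -0.843 F [-0.4  0.3  0.2] M [-0.03  0.06 -0.02] gap 0.0003 g 0.1
tool delta (units of .1m) [0.004 0.004 0.004]
```

Request:
{"name": "jog_arm", "arguments": {"twist": [[0, 0, 0], [0, 0, 0], [0, 0, 0], [0, 0, 0], [0, 0, 0], [0, 0, 0], [0, 0, 0], [0, 0, 0]], "translation": [[0, 0, 0.01], [0, 0, 0.01], [0, 0, 0], [0, 0, 0], [0, 0, 0], [0, 0, 0], [0, 0, 0], [0, 0, 0]], "jaw": [-1, -1, -1, -1, -1, -1, -1, -1]}}

```text
time_s: 24.5
tool_pos: [0.5523, 0.2796, 0.0705]
orientation: [0.0, 0.149, 0.989, 0.0]
ft_force: [-3.0, -1.7, 4.8]
finger_gap: 0.0003
grasp_force: 2.5
```

```bash
python3 -c "
from h import *
where([.535,-.236,.10])"
```

```text
t 24.5 tcp [0.5523 0.2796 0.0705] yaw_y 72.83 tilt [ 0.  0. -1.] j6 -0.843 F [-3.  -1.7  4.8] M [-0.12  0.31  0.03] gap 0.0003 g 2.5
tool delta (units of .1m) [-1.357 -4.977 -0.297]
```

Request:
{"name": "jog_arm", "arguments": {"twist": [[0, 0, 0], [0, 0, 0], [0, 0, 0], [0, 0, 0], [0, 0, 0], [0, 0, 0], [0, 0, 0], [0, 0, 0]], "translation": [[0, 0, -0.3], [-0.12, -0.4, -0.1], [-0.125, -0.46, 0], [-0.125, -0.46, 0], [-0.125, -0.46, 0], [-0.125, -0.46, 0], [-0.125, -0.46, 0], [-0.125, -0.46, 0]], "jaw": [-1, -1, 0, 1, 1, 1, 1, 1]}}

```text
time_s: 25.3
tool_pos: [0.5416, -0.05, 0.1097]
orientation: [0.0, 0.149, 0.989, 0.0]
ft_force: [-0.1, -0.8, 0.3]
finger_gap: 0.0842
grasp_force: 0.0
```

Request:
{"name": "jog_arm", "arguments": {"twist": [[0, 0, 0], [0, 0, 0], [0, 0, 0], [0, 0, 0], [0, 0, 0.28], [0, 0, 0.28], [0, 0, 0.28], [0, 0, 0.28]], "translation": [[-0.125, -0.46, 0], [-0.125, -0.46, 0], [-0.125, -0.46, 0], [-0.12, -0.43, 0], [0, 0, 0], [0, 0, 0], [0, 0, 0], [0, 0, 0]], "jaw": [1, 1, 1, 1, 1, 1, 1, 1]}}

```text
time_s: 26.1
tool_pos: [0.5356, -0.236, 0.1093]
orientation: [-0.0, 0.432, 0.902, 0.0]
ft_force: [-0.5, -0.1, 0.2]
finger_gap: 0.0854
grasp_force: 0.0
```

Request:
{"name": "jog_arm", "arguments": {"twist": [[0, 0, 0.28], [0, 0, 0.28], [0, 0, 0.28], [0, 0, 0.28], [0, 0, 0.28], [0, 0, 0.28], [0, 0, 0.28], [0, 0, 0.28]], "translation": [[0, 0, 0], [0, 0, 0], [0, 0, 0], [0, 0, 0], [0, 0, 0], [0, 0, 0], [0, 0, 0], [0, 0, 0]], "jaw": [1, 1, 1, 1, 1, 1, 1, 1]}}

```text
time_s: 26.9
tool_pos: [0.5357, -0.2357, 0.1094]
orientation: [-0.0, 0.859, 0.513, -0.0]
ft_force: [-0.9, -0.2, 0.7]
finger_gap: 0.0852
grasp_force: 0.0
```

```bash
python3 -c "
from h import *
where([.535,-.2353,.0235])"
```

```text
t 26.9 tcp [ 0.5357 -0.2357  0.1094] yaw_y -28.32 tilt [-0.  0. -1.] j6 0.037 F [-0.9 -0.2  0.7] M [-0.01  0.01 -0.03] gap 0.0852 g 0.0
tool delta (units of .1m) [-0.    -0.008  0.859]
```

Request:
{"name": "jog_arm", "arguments": {"twist": [[0, 0, 0], [0, 0, 0], [0, 0, 0], [0, 0, 0], [0, 0, 0], [0, 0, 0], [0, 0, 0], [0, 0, 0]], "translation": [[0, -0.008, 0.3], [0, 0, 0.3], [0, 0, 0.2], [0, 0, 0.155], [0, 0, 0], [0, 0, 0], [0, 0, 0], [0, 0, 0]], "jaw": [1, 1, 1, 1, 1, 0, -0.6, -0.6], "force": 40}}

```text
time_s: 27.7
tool_pos: [0.5366, -0.2361, 0.0161]
orientation: [0.001, 0.857, 0.515, 0.001]
ft_force: [1.2, 0.6, 2.8]
finger_gap: 0.058
grasp_force: 43.4
```

Request:
{"name": "jog_arm", "arguments": {"twist": [[0, 0, 0], [0, 0, 0], [0, 0, 0], [0, 0, 0], [0, 0, 0], [0, 0, 0], [0, 0, 0], [0, 0, 0]], "translation": [[0, 0, 0], [0, 0, 0], [0, 0, -0.1], [0, 0, -0.3], [0, 0, -0.3], [0, 0, -0.2], [0, 0, 0], [0, 0, 0]], "jaw": [-0.6, -0.6, -0.6, -0.6, -0.6, -0.6, -0.6, -0.6]}}

```text
time_s: 28.5
tool_pos: [0.5348, -0.2353, 0.1043]
orientation: [0.0, 0.857, 0.515, 0.0]
ft_force: [-0.0, 0.3, -2.0]
finger_gap: 0.0582
grasp_force: 43.4
```

```bash
python3 -c "
from h import *
where([.552,.280,.10])"
```

```text
t 28.5 tcp [ 0.5348 -0.2353  0.1043] yaw_y -27.98 tilt [ 0. -0. -1.] j6 0.031 F [-0.   0.3 -2. ] M [ 0.02  0.03 -0.02] gap 0.0582 g 43.4
tool delta (units of .1m) [ 4.631 -2.266  0.042]
```

Request:
{"name": "jog_arm", "arguments": {"twist": [[0, 0, 0], [0, 0, 0], [0, 0, 0], [0, 0, 0], [0, 0, 0], [0, 0, 0], [0, 0, 0], [0, 0, 0]], "translation": [[0.3, -0.15, 0], [0.42, -0.205, 0], [0.42, -0.205, 0], [0.42, -0.205, 0], [0.42, -0.205, 0], [0.42, -0.205, 0], [0.42, -0.205, 0], [0.42, -0.205, 0]], "jaw": [-0.6, -0.6, -0.6, -0.6, -0.6, -0.6, -0.6, -0.6]}}

```text
time_s: 29.3
tool_pos: [0.545, 0.1266, 0.1019]
orientation: [-0.001, 0.857, 0.515, -0.002]
ft_force: [0.7, 0.2, -1.0]
finger_gap: 0.0576
grasp_force: 43.4
```

Request:
{"name": "jog_arm", "arguments": {"twist": [[0, 0, 0], [0, 0, 0], [0, 0, 0], [0, 0, 0], [0, 0, 0], [0, 0, 0], [0, 0, 0], [0, 0, 0]], "translation": [[0.42, -0.205, 0], [0.42, -0.205, 0], [0.42, -0.205, 0], [0.13, -0.06, 0], [0, 0, 0], [0, 0, 0], [0, 0, 0], [0, 0, 0]], "jaw": [-0.6, -0.6, -0.6, -0.6, -0.6, -0.6, -0.6, -0.6]}}

```text
time_s: 30.1
tool_pos: [0.5525, 0.2779, 0.1038]
orientation: [0.0, 0.858, 0.514, -0.001]
ft_force: [0.0, -0.6, -0.7]
finger_gap: 0.058
grasp_force: 43.4
```

```bash
python3 -c "
from h import *
where([.552,.280,.068])"
```

```text
t 30.1 tcp [0.5525 0.2779 0.1038] yaw_y -28.08 tilt [-0.001 -0.001 -1.   ] j6 0.916 F [ 0.  -0.6 -0.7] M [-0.   -0.06 -0.03] gap 0.058 g 43.4
tool delta (units of .1m) [ 0.017 -0.014  0.358]
```

Request:
{"name": "jog_arm", "arguments": {"twist": [[0, 0, 0], [0, 0, 0], [0, 0, 0], [0, 0, 0], [0, 0, 0], [0, 0, 0], [0, 0, 0], [0, 0, 0]], "translation": [[0.015, -0.012, 0.1], [0, 0, 0.1], [0, 0, 0.1], [0, 0, 0.04], [0, 0, 0.03], [0, 0, 0.02], [0, 0, 0], [0, 0, 0]], "jaw": [-0.6, -0.6, -0.6, -0.6, -0.6, -0.6, -0.6, -0.6]}}

```text
time_s: 30.9
tool_pos: [0.5526, 0.2816, 0.0656]
orientation: [0.0, 0.857, 0.515, 0.0]
ft_force: [0.6, 0.3, -2.0]
finger_gap: 0.0578
grasp_force: 43.4
```

```bash
python3 -c "
from h import *
where([.552,.280,.068])"
```

```text
t 30.9 tcp [0.5526 0.2816 0.0656] yaw_y -27.97 tilt [ 0.001  0.    -1.   ] j6 0.919 F [ 0.6  0.3 -2. ] M [0.02 0.01 0.04] gap 0.0578 g 43.4
tool delta (units of .1m) [-0.017  0.002 -0.024]
```

Request:
{"name": "jog_arm", "arguments": {"twist": [[0, 0, 0], [0, 0, 0], [0, 0, 0], [0, 0, 0], [0, 0, 0], [0, 0, 0], [0, 0, 0], [0, 0, 0]], "translation": [[-0.012, 0, 0], [0, 0, 0.02], [0, 0, 0.02], [0, 0, 0.01], [0, 0, 0], [0, 0, 0], [0, 0, 0], [0, 0, 0]], "jaw": [-0.6, -0.6, -0.6, -0.6, -0.6, -0.6, -0.6, -0.6]}}

```text
time_s: 31.7
tool_pos: [0.5526, 0.2807, 0.0625]
orientation: [0.0, 0.857, 0.515, 0.001]
ft_force: [-2.1, -1.7, 9.3]
finger_gap: 0.0583
grasp_force: 44.5
```

```bash
python3 -c "
from h import *
where([.552,.280,.058])"
```

```text
t 31.7 tcp [0.5526 0.2807 0.0625] yaw_y -27.97 tilt [ 0.002  0.001 -1.   ] j6 0.918 F [-2.1 -1.7  9.3] M [-0.22  0.6   0.02] gap 0.0583 g 44.5
tool delta (units of .1m) [-0.009 -0.002  0.045]
```

Request:
{"name": "jog_arm", "arguments": {"twist": [[0, 0, -0.25], [0, 0, -0.25], [0, 0, -0.25], [0, 0, -0.25], [0, 0, -0.25], [0, 0, 0], [0, 0, 0], [0, 0, 0]], "translation": [[-0.005, 0, 0], [0, 0, 0], [0, 0, 0], [0, 0, 0], [0, 0, 0], [0, 0, 0], [0, 0, 0], [0, 0, 0]], "jaw": [-0.6, -0.6, -0.6, -0.6, -0.6, -0.6, -0.6, -0.6]}}

```text
time_s: 32.5
tool_pos: [0.5524, 0.2808, 0.0608]
orientation: [0.0, 0.647, 0.763, 0.001]
ft_force: [2.6, 5.1, -0.7]
finger_gap: 0.0582
grasp_force: 43.6
```

```bash
python3 -c "
from h import *
where([.552,.280,.058])"
```

```text
t 32.5 tcp [0.5524 0.2808 0.0608] yaw_y 9.39 tilt [ 0.002  0.002 -1.   ] j6 0.265 F [ 2.6  5.1 -0.7] M [ 0.81 -0.46 -0.11] gap 0.0582 g 43.6
tool delta (units of .1m) [-0.007 -0.006  0.028]
```

Request:
{"name": "jog_arm", "arguments": {"twist": [[0, 0, 0], [0, 0, 0], [0, 0, 0], [0, 0, 0], [0, 0, 0], [0, 0, 0], [0, 0, 0], [0, 0, 0]], "translation": [[-0.005, -0.005, 0.015], [0, 0, 0.015], [0, 0, 0.01], [0, 0, 0.01], [0, 0, 0], [0, 0, 0], [0, 0, 0], [0, 0, 0]], "jaw": [-0.6, -0.6, -0.6, -0.6, -0.6, -0.6, -0.6, -0.6]}}

```text
time_s: 33.3
tool_pos: [0.5523, 0.2808, 0.0563]
orientation: [0.0, 0.647, 0.763, 0.002]
ft_force: [1.6, 5.7, 0.1]
finger_gap: 0.0579
grasp_force: 43.7
```

```bash
python3 -c "
from h import *
where([.552,.280,.053])"
```

```text
t 33.3 tcp [0.5523 0.2808 0.0563] yaw_y 9.39 tilt [ 0.003  0.003 -1.   ] j6 0.265 F [1.6 5.7 0.1] M [ 1.01 -0.35 -0.04] gap 0.0579 g 43.7
tool delta (units of .1m) [-0.008 -0.005  0.033]
```

Request:
{"name": "jog_arm", "arguments": {"twist": [[0, 0, 0], [0, 0, 0], [0, 0, 0], [0, 0, 0], [0, 0, 0], [0, 0, 0], [0, 0, 0], [0, 0, 0]], "translation": [[0.012, 0.002, 0.01], [0, 0, 0.01], [0, 0, 0.01], [0, 0, 0.01], [0, 0, 0], [0, 0, 0], [0, 0, 0], [0, 0, 0]], "jaw": [-0.6, -0.6, -0.6, -0.6, -0.6, -0.6, -0.6, -0.6]}}

```text
time_s: 34.1
tool_pos: [0.552, 0.281, 0.0519]
orientation: [0.0, 0.646, 0.763, 0.001]
ft_force: [3.7, 3.4, 3.6]
finger_gap: 0.0581
grasp_force: 44.1
```

```bash
python3 -c "
from h import *
where([.552,.280,.053])"
```

```text
t 34.1 tcp [0.552  0.281  0.0519] yaw_y 9.5 tilt [ 0.002  0.001 -1.   ] j6 0.265 F [3.7 3.4 3.6] M [ 0.73 -0.53 -0.15] gap 0.0581 g 44.1
tool delta (units of .1m) [-0.01  -0.002 -0.011]
```

Request:
{"name": "jog_arm", "arguments": {"twist": [[0, 0, 0.25], [0, 0, 0.25], [0, 0, 0.25], [0, 0, 0.25], [0, 0, 0.25], [0, 0, 0.25], [0, 0, 0], [0, 0, 0]], "translation": [[0.004, 0.004, 0], [0, 0, 0], [0, 0, 0.004], [0, 0, 0.004], [0, 0, 0.004], [0, 0, 0], [0, 0, 0], [0, 0, 0]], "jaw": [-0.6, -0.6, -0.6, -0.6, -0.6, -0.6, -0.6, -0.6]}}

```text
time_s: 34.9
tool_pos: [0.5527, 0.2809, 0.051]
orientation: [0.001, 0.889, 0.458, 0.001]
ft_force: [2.6, 2.2, 5.1]
finger_gap: 0.0586
grasp_force: 44.2
```

```bash
python3 -c "
from h import *
where([.552,.280,.053])"
```

```text
t 34.9 tcp [0.5527 0.2809 0.051 ] yaw_y -35.47 tilt [ 0.002  0.    -1.   ] j6 1.051 F [2.6 2.2 5.1] M [ 0.31 -0.53 -0.07] gap 0.0586 g 44.2
tool delta (units of .1m) [-0.011 -0.    -0.02 ]
```

Request:
{"name": "jog_arm", "arguments": {"twist": [[0, 0, 0.25], [0, 0, 0.25], [0, 0, 0.25], [0, 0, 0.25], [0, 0, 0], [0, 0, 0], [0, 0, 0], [0, 0, 0]], "translation": [[0, 0, 0.004], [0, 0, 0.004], [0, 0, 0.002], [0, 0, 0], [0, 0, 0], [0, 0, 0], [0, 0, 0], [0, 0, 0]], "jaw": [-0.6, -0.6, -0.6, -0.6, -0.6, -0.6, -0.6, -0.6]}}

```text
time_s: 35.7
tool_pos: [0.5531, 0.2806, 0.0505]
orientation: [0.0, 0.977, 0.212, 0.001]
ft_force: [4.1, 0.0, 7.1]
finger_gap: 0.0581
grasp_force: 44.4
```

```bash
python3 -c "
from h import *
where([.552,.280,.053])"
```

```text
t 35.7 tcp [0.5531 0.2806 0.0505] yaw_y -65.46 tilt [ 0.003 -0.    -1.   ] j6 1.574 F [4.1 0.  7.1] M [ 0.04 -0.57 -0.07] gap 0.0581 g 44.4
tool delta (units of .1m) [-0.012  0.001 -0.025]
```

Request:
{"name": "jog_arm", "arguments": {"twist": [[0, 0, 0.2], [0, 0, 0.2], [0, 0, 0.2], [0, 0, 0.2], [0, 0, 0], [0, 0, 0], [0, 0, 0], [0, 0, 0]], "translation": [[0, 0, 0.003], [0, 0, 0], [0, 0, 0], [0, 0, 0], [0, 0, 0], [0, 0, 0], [0, 0, 0], [0, 0, 0]], "jaw": [-0.6, -0.6, -0.6, -0.6, -0.6, -0.6, -0.6, -0.6]}}

```text
time_s: 36.5
tool_pos: [0.5536, 0.2806, 0.0501]
orientation: [0.0, 1.0, 0.005, 0.002]
ft_force: [5.0, 0.3, 6.5]
finger_gap: 0.0581
grasp_force: 44.1
```

```bash
python3 -c "
from h import *
where([.552,.280,.053])"
```

```text
t 36.5 tcp [0.5536 0.2806 0.0501] yaw_y -89.38 tilt [ 0.004 -0.001 -1.   ] j6 1.992 F [5.  0.3 6.5] M [ 0.07 -0.88  0.37] gap 0.0581 g 44.1
tool delta (units of .1m) [-0.016  0.006 -0.029]
```

Request:
{"name": "jog_arm", "arguments": {"twist": [[0, 0, 0.2], [0, 0, 0.2], [0, 0, 0], [0, 0, 0], [0, 0, 0], [0, 0, 0], [0, 0, 0], [0, 0, 0]], "translation": [[0, 0, 0], [0, 0, 0], [0, 0, 0], [0, 0, 0], [0, 0, 0], [0, 0, 0], [0, 0, 0], [0, 0, 0]], "jaw": [-0.6, -0.6, -0.6, -0.6, -0.6, -0.6, -0.6, -0.6]}}

```text
time_s: 37.3
tool_pos: [0.5517, 0.2806, 0.0498]
orientation: [0.001, 0.995, -0.098, 0.0]
ft_force: [0.2, 1.0, 8.3]
finger_gap: 0.0584
grasp_force: 47.2
```

```bash
python3 -c "
from h import *
where([.552,.280,.053])"
```

```text
t 37.3 tcp [0.5517 0.2806 0.0498] yaw_y -101.29 tilt [ 0.001 -0.001 -1.   ] j6 2.2 F [0.2 1.  8.3] M [ 0.25 -0.06  0.88] gap 0.0584 g 47.2
tool delta (units of .1m) [ 0.004  0.005 -0.032]
```

Request:
{"name": "jog_arm", "arguments": {"twist": [[0, 0, 0], [0, 0, 0], [0, 0, 0], [0, 0, 0], [0, 0, 0], [0, 0, 0], [0, 0, 0], [0, 0, 0]], "translation": [[0, 0, 0], [0, 0, 0], [0, 0, 0], [0, 0, -0.2], [0, 0, -0.4], [0, 0, -0.4], [0, 0, -0.2], [0, 0, 0]], "jaw": [1, 1, 1, 1, 1, 1, 1, 1]}}

```text
time_s: 38.1
tool_pos: [0.5536, 0.2818, 0.1728]
orientation: [-0.002, 0.995, -0.1, 0.003]
ft_force: [0.4, 0.5, 0.5]
finger_gap: 0.085
grasp_force: 0.0
```

Request:
{"name": "jog_arm", "arguments": {"twist": [[0, 0, 0], [0, 0, 0], [0, 0, 0], [0, 0, 0], [0, 0, 0], [0, 0, 0], [0, 0, 0], [0, 0, 0]], "translation": [[0, 0.4, 0], [0, 0.48, 0], [0, 0.48, 0], [0, 0.48, 0], [0, 0.2, 0], [0, 0, 0], [0, 0, 0], [0, 0, 0]], "jaw": [1, 1, 1, 1, 1, 1, 1, 1]}}

```text
time_s: 38.9
tool_pos: [0.5106, 0.0819, 0.1679]
orientation: [-0.0, 0.995, -0.1, -0.001]
ft_force: [0.5, 0.1, -0.2]
finger_gap: 0.0853
grasp_force: 0.0
```

```bash
python3 - <<'E'
from fit import *
where([.552,.280,.1])
C=grab(n=3); o=[]
for k,ref in (("top",(.5516,.2787)),("scene",(.5541,.2786))):
    c=C[k]; u=proj(c,[.552,.28,.05]).astype(int); x0,y0=u-20
    im=cv2.resize(np.clip(c["img"][y0:y0+40,x0:x0+40]*1.3,0,255).astype(np.uint8),(400,400),interpolation=cv2.INTER_CUBIC)
    for P,col in ((cyl(ref,.03,.034,.063),(0,0,255)),(cyl(ref,.011,.063,.063),(0,255,0)),(cyl(ref,.03,.063,.063),(0,255,0))):
        uv=np.array([proj(c,p) for p in P]); z=((uv-[x0,y0]+.5)*10).astype(np.float32)
        cv2.polylines(im,[np.round(cv2.convexHull(z)).astype(int)],True,col,1)
    o.append(im)
cv2.imwrite("pics/f.png",np.hstack(o))
E
```

```text
t 38.9 tcp [0.5106 0.0819 0.1679] yaw_y -101.45 tilt [-0.001  0.    -1.   ] j6 1.881 F [ 0.5  0.1 -0.2] M [ 0.02  0.02 -0.01] gap 0.0853 g 0.0
tool delta (units of .1m) [ 0.013 -2.024  0.679]
```

View pics/f.png

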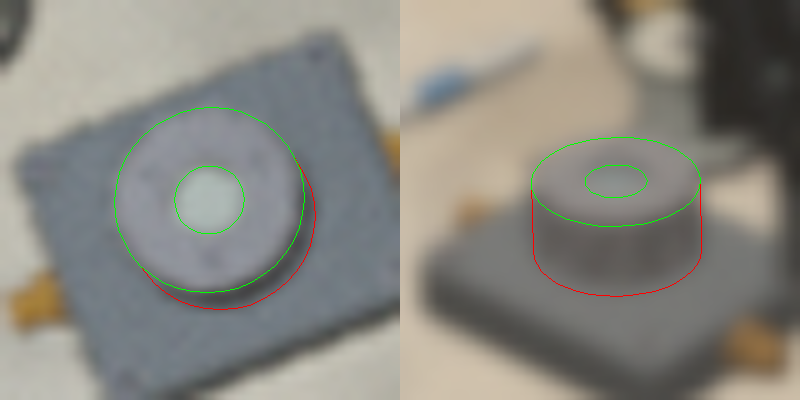

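The ring outline matches the fully-home pose in both views, with the hole at (209,200) and the glass visible through it. The torque rose to 0.88 N m at the stop, so I'm handing in.

```bash
python3 -c "
from cell import order; print(order.job_done())"
```

```text
the job is handed in; nothing more can be done
None
```

I handed the job in with the glass seated flat in the cell, the ring screwed clockwise hard against its stop, the gripper clear and about 31 s of the 70 s left; no verdict came back, but the camera overlays and the 0.88 N m stop torque agree with fully home.

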